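# Call the presser and point out the form and the brush

### The arm

A 6-joint arm with a two-finger parallel gripper is mounted at the origin on a cart in front of the work surface, level with it; the furniture and walls round the work are solid. World frame = base frame: x ahead of the robot, y to its left, z up, the work surface at z = 0. Lengths are in m, angles in rad, forces in N, time in s.
With the tool pointing down it reaches from about 0.375 to 0.9 m from the base axis. Payload 3.1 kg.
Tool frame: the origin (TCP) lies on the front face of the gripper's body, between the roots of the fingers; the fingertips stand 70 mm ahead of it and the grasp point (between the pads) lies 51 mm ahead of it; z points along the fingers, y is the line along which they close (so a half turn about z gives the same grasp; the last joint's range is limited). The gripper opens to 87 mm and grips with 3 to 60 N. Pads are 19 mm wide; open, the fingers measure 117 mm over their backs; the gripper's body (75 mm by 190 mm) begins 51 mm behind the grasp point.
Start: joints at [-0.178, 0.527, 1.433, -0, 1.181, -0.178], TCP at [0.625, 0, 0.292] pointing down, gripper open.
Joint ranges: [-3.08, 3.08], [-0.75, 2.2], [0.22, 2.44], [-1.43, 4.57], [0, 2.65], [-2.85, 2.85]. Speed limits (rad/s): [2.79, 2.79, 3.14, 3.14, 3.14, 3.14].

### API

Orientations are given as a unit quaternion [x, y, z, w].
In Python, from rig import robot, cams, ticket gives the robot as it stands. The module is installed in compiled form; this text tells all that it offers.
- The arm moves only by the shell command python3 -m crank 'ROWS' [FORCE]. ROWS is JSON, a list of rows, each a list of 7 numbers: the shift along the tool's x, y, z in cm, then the turn, a rotation vector about the tool's x, y, z in rad, then the closure, from 0 (fully open) to 1 (shut). A call has 1 to 5 rows; each row shifts and turns the commanded pose from where the row before left it, along the tool's axes as they then stand; what a row does not reach is not made up. A row lasts 1/8 s, in which the tool goes at most 62.5 mm and 10.7 degrees, less where a joint would pass 70% of its speed; a pose out of reach is approached as far as the arm can. A call is refused whole if a number of a shift passes 6.25 or a number of a turn 0.188, either way. A call with a gripper value outside its range is refused whole. The fingers move at their own pace and stop on an object; FORCE is the grip in N (left out, the last holds). Time passes only in rows, so rows that do not move let the fingers close. It gives the time, the measured TCP pose, the force, the opening and the grip force at its end, in the units of the state.
- robot.get_obs(): the state, without advancing time (a new reading comes with each control period).
- cams.camera(name): name is "scene" or "side" or "wrist"; returns the picture (384x512x3 uint8, red, green, blue); there is no depth.
- cams.camera_info(name): a dict with "intrinsics" (3x3 intrinsics, pixels), "pose" (4x4, takes a point from camera to world coordinates). Camera axes: x right, y down, z forward; pixel columns grow to the right and rows downward; lengths in m; the calibration is good to about 2 mm. The wrist camera is an equidistant fisheye: a pixel r from the principal point sees the ray r / f radians off the axis. A picture is of the moment at which its call begins: read the wrist's pose just before it. camera_info takes no time and is no camera call; for the wrist camera it gives the pose at the moment of the call.
- ticket.hand_in(): hands the job in; it is judged then, once.
The state is a dict: "time": time; "q": joint angles; "joint_velocities": joint speeds; "joint_torque": joint torques, N m; "position": TCP position; "tool_rot": TCP orientation; "ft_force": force on the tool from outside, world axes, zero at the start; "moment": the same for the moment, N m; "grip_width": finger opening in m; "grip_force": force on a finger pad.
Only numpy, scipy, OpenCV 4.12 (cv2) and the standard library are available. Lean on these libraries where they do the work, as an engineer would, in place of code of your own. Each camera call takes 0.05 s, during which the arm holds its last target. There are 200 camera calls.

### The job

Press the button of the counter bell to call the presser over, then show what the next garment needs: point down at the top of the smaller of the two brown pressing forms that stand right in front of you (not those far off to the left), with the closed fingertips just above it (a few centimetres) for two seconds, and then in the same way at the lint brush, where you stay pointing when you finish. Touch nothing but the bell, do not pick up, tip or shift anything, and carry the hand well above everything on the way, so that it never points at the larger form.

Things in the scene. Friction and masses are not known exactly. Their poses are not given: they have to be found in the camera images.
- bell: counter call bell, loose: a dome on a round base, 72 mm across, 54 mm high to the top of its button; origin at the centre of its underside, z up
- bell_top (a point): centre of the top of the bell's button (a small round knob 12 mm across on top of the dome), 54 mm above the counter when not pressed
- bell_button (a joint): press of the bell's button: 0 = up, 0.003 m = fully down; a spring returns it (about 5.5 N at 0.002 m, 8 N fully down, then a hard stop); the bell rings from 0.002 m on
- small_form_top (a point): centre of the narrow top of the smaller pressing form: a loose, upright block folded of brown kraft board that tapers towards its top, 31 mm thick (x), 92 mm long (y), 90 mm high; it stands 0.45 to 0.75 m from the robot (other forms far to the left are room decoration); this point is 90 mm above the counter; z up
- large_form_top (a point): the same point of the larger pressing form, of the same shape and board, 46 mm thick (x), 110 mm long (y), 105 mm high; this point is 105 mm above the counter; z up
- brush_top (a point): middle of the lint brush, level with its highest part, 31 mm above the counter: a loose long wooden brush lying bristles down, 38 mm wide (x), 222 mm long (y), 31 mm high; z up
- pin_tin: bystander: low round tin, 60 mm across, 23 mm high; origin at the centre of its underside
- spool: bystander: wooden thread spool standing on end, 34 mm across, 42 mm high; origin at the centre of its underside
- tape_roll: bystander: rolled tape measure lying flat, 59 x 64 mm, 16 mm high; origin at the centre of its underside
Mind the look-alikes: they are no part of the job. What is shaped like the bell but pink or purple is not meant.

How it is judged:
On the way, in this order (a step that is already met when the one before it is completed fails the run):
1. the bell's button is pressed at least 2 mm down (value of joint bell_button above 0.002 m), for 0.04 s.
2. the button is released and the hand points down at the smaller form for 1.5 s: grasp point within 30 mm of the centre of its top and 12 to 95 mm above it (value of joint bell_button below 0.001 m and horizontal distance between the grasp point and small_form_top below 0.03 m and z of the grasp point in the frame of small_form_top between 0.012 and 0.095 m), for 1.5 s.
3. the hand points down at the lint brush for 1.5 s: grasp point over the brush and 12 to 95 mm above it (value of joint bell_button below 0.001 m and x of the grasp point in the frame of brush_top between -0.03 and 0.03 m and y of the grasp point in the frame of brush_top between -0.1 and 0.1 m and z of the grasp point in the frame of brush_top between 0.012 and 0.095 m), for 1.5 s.
At the end, for the whole second after the job is handed in: Hand still over the lint brush (grasp point within 30 mm of its long middle line, 100 mm of its middle, 12 to 95 mm above its top), touching nothing; bell button up, bell within 30 mm of its start; forms, brush and bystanders within 10 mm of theirs (all of step 3 and height (world z) of bell below 0.01 m and distance of bell from where it was at the start of the episode below 0.03 m and distance of each of small_form_top, large_form_top, brush_top, pin_tin, spool, tape_roll from where it was at the start of the episode below 0.01 m).
It fails at once if the robot touches anything but the bell ((contact force between the fingers and anything else above 0.5 N and contact force between the fingers and bell below 0.05 N) or (contact force between the arm and anything else above 0.5 N and contact force between the arm and bell below 0.05 N)).
It fails at once if a form, the brush or a bystander is shifted or lifted by more than 10 mm (distance of any of small_form_top, large_form_top, brush_top, pin_tin, spool, tape_roll from where it was at the start of the episode above 0.01 m).
It fails at once if the bell is lifted by 10 mm, tipped by 0.25 rad or shifted by 30 mm (height (world z) of bell above 0.01 m or angle between bell's own z axis and vertical above 0.25 rad or distance of bell from where it was at the start of the episode above 0.03 m).
It fails at once if the hand points at the larger form: grasp point within 30 mm of the centre of its top and less than 60 mm above it (horizontal distance between the grasp point and large_form_top below 0.03 m and z of the grasp point in the frame of large_form_top below 0.06 m).
It also fails if it takes over 58 s, if anything falls off the work surface, if the arm or the gripper's body presses on something with over 40 N, if the wrist force passes 120 N, or if a joint passes its speed limit or range.

## Working session

There is one attempt and no reset: what is moved stays moved. The work goes in short steps, Python scripts to look and compute and a shell command to move; the robot and the scene stay as the last step left them, time stands still between calls to the robot, and variables do not carry over. Pictures are saved under pics/ and viewed, at most 10 in all, crops included, and the job is handed in when it is done.

```bash
mkdir -p pics
cat > h.py <<'E'
import numpy as np, cv2
from rig import robot, cams, ticket
def snap(n,f):
    i=cams.camera_info(n); im=cams.camera(n); cv2.imwrite(f'pics/{f}.png',im[:,:,::-1]); np.savez(f'pics/{f}.npz',K=i['intrinsics'],T=i['pose'])
def pt(f,u,v,z,fish=False):
    d=np.load(f'pics/{f}.npz');K,T=np.array(d['K']),np.array(d['T'])
    x=(u-K[0,2])/K[0,0];y=(v-K[1,2])/K[1,1]
    if fish:
        r=np.hypot(x,y)+1e-9; c=np.array([x/r*np.sin(r),y/r*np.sin(r),np.cos(r)])
    else: c=np.array([x,y,1])
    w=T[:3,:3]@c; o=T[:3,3]
    return (o+w*(z-o[2])/w[2]).round(4)
E
python3 - <<'E'
from h import *
for n in ['scene','side','wrist']: snap(n,n+'0')
o=robot.get_obs(); print(o['time'],o['position'],o['tool_rot'],o['grip_width'],o['ft_force'])
for n in ['scene','side','wrist']: print(cams.camera_info(n))
E
```

```text
0.15 [6.24552891e-01 1.08684097e-04 2.91512393e-01] [ 7.07109219e-01  7.07103858e-01 -4.75037761e-04 -6.78437717e-04] 0.08698407257090637 [ 0.06963266 -0.67243902 -0.36436642]
{'intrinsics': array([[346.94899148,   0.        , 256.52261766],
       [  0.        , 346.94899148, 193.48664304],
       [  0.        ,   0.        ,   1.        ]]), 'pose': array([[ 0.79811399, -0.45980477,  0.38935027,  0.09220726],
       [-0.60242813, -0.59858269,  0.52799537, -0.58687169],
       [-0.00971646, -0.65595605, -0.75473655,  0.91798652],
       [ 0.        ,  0.        ,  0.        ,  1.        ]])}
{'intrinsics': array([[452.2169182 ,   0.        , 261.66762385],
       [  0.        , 452.2169182 , 200.51703798],
       [  0.        ,   0.        ,   1.        ]]), 'pose': array([[-0.91840084, -0.18040566,  0.35212739, -0.01127256],
       [-0.39564078,  0.41228111, -0.82066599,  1.2122903 ],
       [ 0.00287732, -0.89301628, -0.45001515,  0.76806789],
       [ 0.        ,  0.        ,  0.        ,  1.        ]])}
{'intrinsics': array([[297.31863964,   0.        , 251.84361568],
       [  0.        , 297.31863964, 192.43597675],
       [  0.        ,   0.        ,   1.        ]]), 'pose': array([[ 9.99998740e-01, -3.47945400e-04, -1.54877848e-03,
         6.25842683e-01],
       [-8.03864829e-04, -9.52325297e-01, -3.05083404e-01,
         8.65546134e-02],
       [-1.36878856e-03,  3.05084264e-01, -9.52324376e-01,
         3.82987696e-01],
       [ 0.00000000e+00,  0.00000000e+00,  0.00000000e+00,
         1.00000000e+00]])}
```

View pics/scene0.png

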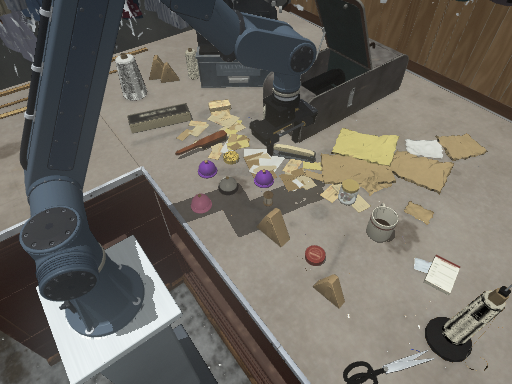

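View pics/wrist0.png

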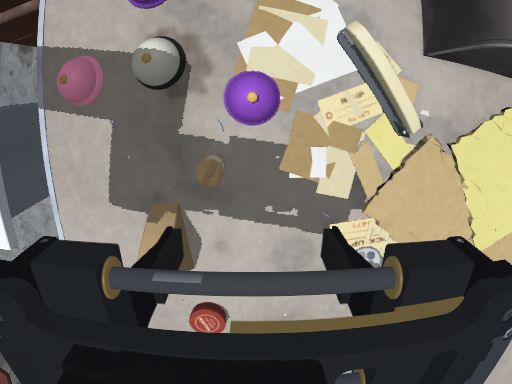

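The scene view shows forms at about (272,212) and (332,277), the grey bell at (228,185), purple and pink look-alikes, a cream/dark brush-like object at (293,152), and a reddish stick at (203,143). The wrist view shows the grey bell with its button at (146,58) and the cream object at (380,78). I'll check the side view and the sizes next.

View pics/side0.png

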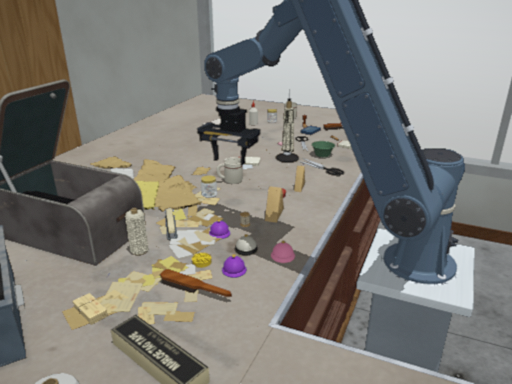

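Run:
```python
from h import *
print('bell w',pt('wrist0',146,58,.054,True),'bell s',pt('scene0',228,180,.054))
print('cream ends w',pt('wrist0',347,30,.025,True),pt('wrist0',411,130,.025,True),'s',pt('scene0',272,150,.025),pt('scene0',316,156,.025))
print('stick s',pt('scene0',178,153,.015),pt('scene0',227,134,.015))
print('formA s',pt('scene0',270,211,.1),'B',pt('scene0',333,277,.1),'A w',pt('wrist0',168,206,.1,True))
im=cv2.imread('pics/scene0.png'); c=cv2.resize(im[120:315,165:365],None,fx=3,fy=3,interpolation=cv2.INTER_CUBIC); cv2.imwrite('pics/sc_crop.png',c)
```

```text
bell w [0.5061 0.1402 0.054 ] bell s [0.4974 0.1257 0.054 ]
cream ends w [0.7411 0.1796 0.025 ] [0.8357 0.0586 0.025 ] s [0.7326 0.1777 0.025 ] [0.8423 0.0506 0.025 ]
stick s [0.4427 0.3939 0.015 ] [0.6557 0.3731 0.015 ]
formA s [ 0.5043 -0.0946  0.1   ] B [ 0.4987 -0.3623  0.1   ] A w [ 0.5378 -0.0189  0.1   ]
```

View pics/sc_crop.png

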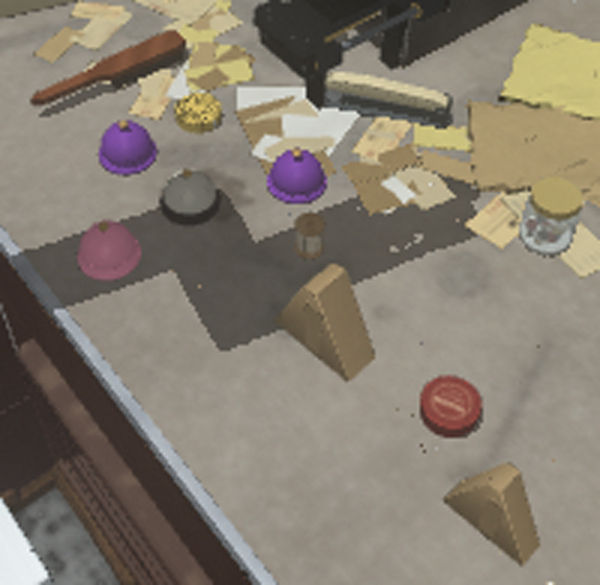

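Run:
```python
from h import *
L=np.linalg.norm
f=lambda x,y,z:pt('scene0',165+(x-1)/3,120+(y-1)/3,z)
for n,P,t in [('A',[(280,320),(348,380),(375,355)],(337,268)),('B',[(444,496),(522,563),(538,545)],(510,467))]:
    a,b,c=[f(*p,0) for p in P]; print(n,a,b,c,'len',L(a-b),'thick',L(b-c),'mid',(a+c)/2,'top90',f(*t,.09),'top105',f(*t,.105))
print('bell s',f(187,172,.054),'base',f(190,200,.015))
a,b=f(33,99,.02),f(184,42,.02); print('stick',a,b,L(a-b),(a+b)/2)
a,b=pt('side0',161,276,.02),pt('side0',230,294,.02); print('stick side',a,b,L(a-b),(a+b)/2)
a,b=f(330,80,.02),f(448,105,.02); print('cream',a,b,L(a-b))
print('bell side',pt('side0',246,238,.054))
```

```text
A [ 0.4846 -0.0601  0.    ] [ 0.4945 -0.163   0.    ] [ 0.5367 -0.1566  0.    ] len 0.1033751420797089 thick 0.04268254912724868 mid [ 0.51065 -0.10835  0.     ] top90 [ 0.5311 -0.0955  0.09  ] top105 [ 0.5231 -0.1044  0.105 ]
B [ 0.4846 -0.3176  0.    ] [ 0.4958 -0.4085  0.    ] [ 0.5198 -0.4054  0.    ] len 0.09158738996171907 thick 0.02419938015735116 mid [ 0.5022 -0.3615  0.    ] top90 [ 0.5106 -0.3588  0.09  ] top105 [ 0.503 -0.363  0.105]
bell s [0.5026 0.1396 0.054 ] base [0.4986 0.1325 0.015 ]
stick [0.4346 0.3956 0.02  ] [0.6505 0.372  0.02  ] 0.21718602625399266 [0.54255 0.3838  0.02   ]
stick side [0.6454 0.3843 0.02  ] [0.4355 0.3783 0.02  ] 0.20998573761091488 [0.54045 0.3813  0.02   ]
cream [0.7576 0.1921 0.02  ] [0.8456 0.0642 0.02  ] 0.15524950885590588
bell side [0.4914 0.1595 0.054 ]
```

Size checks: form A (103 x 43 mm) is the larger one, at about (0.515,-0.108). Form B (92 x 24 mm) is the smaller one, at about (0.508,-0.361). The reddish stick (0.21–0.22 m) matches the lint brush's 222 mm and the cream object (0.155 m) doesn't. The bell is at about (0.504,0.140). I'll move over the bell with the fingers closing.

```bash
python3 -m crank '[[3.5,-3,0,0,0,0,1],[3.5,-3,0,0,0,0,1],[3.5,-3,0,0,0,0,1],[3.5,-3,0,0,0,0,1],[0,0,0,0,0,0,1]]' 10; python3 -m crank '[[0,0,4,0,0,0,1],[0,0,4,0,0,0,1],[0,0,0,0,0,0,1],[0,0,0,0,0,0,1]]'
python3 - <<'E'
from h import *
snap('wrist','wrist1'); o=robot.get_obs(); print(o['time'],o['position'],o['tool_rot'],o['grip_width'],o['ft_force'])
print('tall thing base',pt('scene0',450,340,0),pt('scene0',425,330,0))
E
```

```text
time: 0.78
position: [0.5021, 0.1421, 0.292]
tool_rot: [0.706, 0.708, -0.001, -0.001]
ft_force: [0.8, 0.0, -0.0]
grip_width: 0.045
grip_force: 0.0
time: 1.27
position: [0.5062, 0.1396, 0.2131]
tool_rot: [0.707, 0.707, 0.001, 0.001]
ft_force: [0.1, -0.6, 0.0]
grip_width: 0.0054
grip_force: 0.0
1.325 [0.50646208 0.13974457 0.21361086] [0.7072822  0.7069295  0.00117351 0.00109586] 0.0038714810121897162 [0.1867897  0.24366346 0.04942166]
tall thing base [ 0.6589 -0.6406  0.    ] [ 0.6299 -0.5869  0.    ]
```

View pics/wrist1.png

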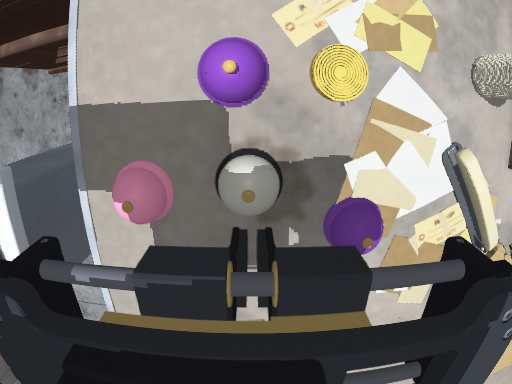

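The wrist view shows the grey bell centred at about (249,183), with its button at (248,196). The closed fingers are right beside it.

Run:
```python
from h import *
print(pt('wrist1',248.5,196,.054,True), pt('wrist1',249.5,182,.012,True))
```

```text
[0.5047 0.1424 0.054 ] [0.5054 0.1435 0.012 ]
```

```bash
python3 -m crank '[[0.25,-0.15,3,0,0,0,1],[0,0,3,0,0,0,1],[0,0,2,0,0,0,1],[0,0,0,0,0,0,1],[0,0,0,0,0,0,1]]'
```

```text
time: 1.95
position: [0.5047, 0.1426, 0.1337]
tool_rot: [0.707, 0.707, 0.001, 0.001]
ft_force: [0.3, 0.8, 0.3]
grip_width: 0.0005
grip_force: 0.0
```

```bash
python3 -m crank '[[0,0,0.6,0,0,0,1],[0,0,0.3,0,0,0,1],[0,0,0.1,0,0,0,1],[0,0,0.1,0,0,0,1],[0,0,0,0,0,0,1]]'
```

```text
time: 2.58
position: [0.5037, 0.1425, 0.1216]
tool_rot: [0.707, 0.707, 0.0, 0.0]
ft_force: [-0.7, -0.1, 5.0]
grip_width: 0.0005
grip_force: 2.6
```

```bash
python3 -m crank '[[0,0,0.1,0,0,0,1],[0,0,0.05,0,0,0,1],[0,0,0,0,0,0,1]]'
```

```text
time: 2.95
position: [0.5037, 0.1426, 0.1206]
tool_rot: [0.707, 0.707, 0.0, 0.0]
ft_force: [-1.1, 0.5, 7.7]
grip_width: 0.0004
grip_force: 4.0
```

```bash
python3 -m crank '[[0,0,0.05,0,0,0,1],[0,0,0,0,0,0,1]]'; python3 -m crank '[[0,0,-2,0,0,0,1],[0,0,-6,0,0,0,1],[0,0,-6,0,0,0,1],[0,0,-5,0,0,0,1],[0,0,0,0,0,0,1]]'
```

```text
time: 3.2
position: [0.5037, 0.1426, 0.1205]
tool_rot: [0.707, 0.707, 0.0, 0.0]
ft_force: [-1.2, -0.3, 11.8]
grip_width: 0.0007
grip_force: 5.7
time: 3.82
position: [0.5055, 0.1428, 0.3134]
tool_rot: [0.707, 0.707, 0.004, 0.003]
ft_force: [0.1, -0.3, -0.7]
grip_width: 0.0005
grip_force: 0.0
```

The button hit its stop at 11.8 N. Next I'll travel high to the smaller form.

```bash
python3 -m crank '[[-5,0,0,0,0,0,1],[-6,0,0,0,0,0,1],[-6,0,0,0,0,0,1],[-6,0,0,0,0,0,1],[-6,0,0,0,0,0,1]]';python3 -m crank '[[-6,0,0,0,0,0,1],[-6,0,0,0,0,0,1],[-5,0,0,0,0,0,1],[-3.5,0,0,0,0,0,1],[0,0,0,0,0,0,1]]';python3 -m crank '[[0,0,0,0,0,0,1],[0,0,0,0,0,0,1]]'
python3 - <<'E'
from h import *
snap('wrist','wrist2'); o=robot.get_obs(); print(o['time'],o['position'],o['tool_rot'])
E
```

```text
time: 4.45
position: [0.5025, -0.149, 0.3076]
tool_rot: [0.707, 0.707, -0.0, -0.002]
ft_force: [1.2, -0.4, 0.2]
grip_width: 0.0007
grip_force: 0.0
time: 5.08
position: [0.5026, -0.3549, 0.3069]
tool_rot: [0.708, 0.706, -0.0, -0.001]
ft_force: [0.8, 0.5, -0.5]
grip_width: 0.0005
grip_force: 0.0
time: 5.32
position: [0.5033, -0.3509, 0.3086]
tool_rot: [0.707, 0.708, 0.0, -0.001]
ft_force: [-0.1, -0.1, -0.6]
grip_width: 0.0004
grip_force: 0.0
5.375 [ 0.50351178 -0.35096665  0.3089479 ] [ 7.06563185e-01  7.07649680e-01  9.24099298e-05 -6.22471310e-04]
```

View pics/wrist2.png

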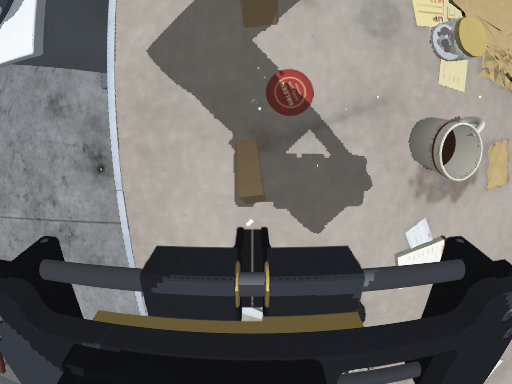

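The wrist view shows the smaller form from above, with the base edge of its sloping side at about (247,140) and its top end at about (251,200). The larger form is at (260,10), and the tin is at (290,92).

Run:
```python
from h import *
for p in [(236,140,0),(257,139,0),(238,203,.09),(264,200,.09),(251,200,.09)]: print(pt('wrist2',*p,True))
```

```text
[ 0.4827 -0.3178  0.    ]
[ 0.5111 -0.3164  0.    ]
[ 0.4889 -0.3758  0.09  ]
[ 0.5177 -0.3722  0.09  ]
[ 0.5033 -0.3722  0.09  ]
```

```bash
python3 -m crank '[[-1.3,0,2,0,0,0,1],[0,0,4,0,0,0,1],[0,0,4,0,0,0,1],[0,0,1.8,0,0,0,1],[0,0,0,0,0,0,1]]'
for i in 1 2 3; do python3 -m crank '[[0,0,0,0,0,0,1],[0,0,0,0,0,0,1],[0,0,0,0,0,0,1],[0,0,0,0,0,0,1],[0,0,0,0,0,0,1]]'; done; python3 -m crank '[[0,0,0,0,0,0,1],[0,0,0,0,0,0,1],[0,0,0,0,0,0,1]]'
python3 - <<'E'
from h import *
snap('wrist','wrist3')
E
```

```text
time: 6.0
position: [0.503, -0.3651, 0.1895]
tool_rot: [0.707, 0.707, -0.0, -0.002]
ft_force: [0.9, -0.4, 0.9]
grip_width: 0.0005
grip_force: 0.0
time: 6.62
position: [0.5035, -0.3655, 0.1915]
tool_rot: [0.707, 0.707, -0.0, 0.0]
ft_force: [0.9, 0.6, -0.0]
grip_width: 0.0006
grip_force: 0.0
time: 7.25
position: [0.5035, -0.3655, 0.1912]
tool_rot: [0.707, 0.707, 0.0, -0.0]
ft_force: [0.5, -0.4, -0.4]
grip_width: 0.0003
grip_force: 0.0
time: 7.88
position: [0.5035, -0.3655, 0.1913]
tool_rot: [0.707, 0.707, -0.0, 0.0]
ft_force: [-0.6, 0.2, 0.7]
grip_width: 0.0006
grip_force: 0.0
time: 8.25
position: [0.5035, -0.3655, 0.1913]
tool_rot: [0.707, 0.707, 0.0, -0.0]
ft_force: [-0.6, 0.0, -0.5]
grip_width: 0.0002
grip_force: 0.0
```

View pics/wrist3.png

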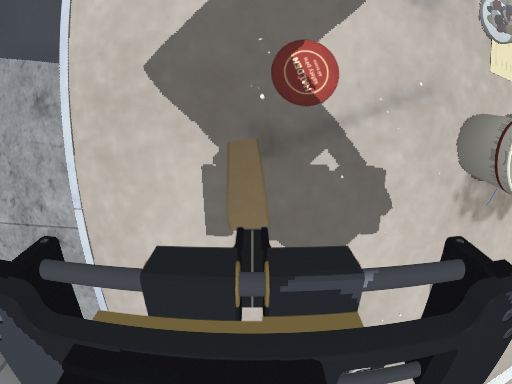

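The form's top end at (248,228) lies directly at the fingertips (252,232). I'll do one numeric check before leaving.

Run:
```python
from h import *
for p in [(231,141,0),(258,140,0),(229,227,.09),(268,229,.09)]: print(pt('wrist3',*p,True))
```

```text
[ 0.4847 -0.318   0.    ]
[ 0.5105 -0.3171  0.    ]
[ 0.4883 -0.3666  0.09  ]
[ 0.5161 -0.3682  0.09  ]
```

Confirmed: the centre of the top is about (0.503,-0.364). Now I'll rise and travel to the brush.

```bash
python3 -m crank '[[0,0,-4,0,0,0,1],[0,0,-6,0,0,0,1],[0,0,-3,0,0,0,1],[4,0,0,0,0,0,1],[6,0,0,0,0,0,1]]';python3 -m crank '[[6,0,0,0,0,0,1],[6,0,0,0,0,0,1],[6,0,0,0,0,0,1],[6,0,0,0,0,0,1],[6,0,0,0,0,0,1]]';python3 -m crank '[[6,0,0,0,0,0,1],[6,0,0,0,0,0,1],[6,0,0,0,0,0,1],[6,1.5,0,0,0,0,1],[5,1.5,0,0,0,0,1]]'; python3 -m crank '[[3,0.5,0,0,0,0,1],[0,0,0,0,0,0,1],[0,0,0,0,0,0,1],[0,0,0,0,0,0,1]]'
python3 - <<'E'
from h import *
snap('wrist','wrist4'); o=robot.get_obs(); print(o['time'],o['position'],o['tool_rot'])
E
```

```text
time: 8.93
position: [0.5037, -0.266, 0.3219]
tool_rot: [0.708, 0.706, 0.0, 0.001]
ft_force: [0.4, 0.7, -1.2]
grip_width: 0.0006
grip_force: 0.0
time: 9.55
position: [0.5033, 0.0364, 0.3215]
tool_rot: [0.707, 0.707, 0.0, 0.0]
ft_force: [-0.1, -0.3, -0.3]
grip_width: 0.0006
grip_force: 0.0
time: 10.18
position: [0.5333, 0.327, 0.3215]
tool_rot: [0.707, 0.708, 0.0, 0.0]
ft_force: [1.1, -0.2, -0.1]
grip_width: 0.0002
grip_force: 0.0
time: 10.68
position: [0.5383, 0.3532, 0.3213]
tool_rot: [0.708, 0.707, -0.0, 0.0]
ft_force: [0.5, 0.1, 0.1]
grip_width: 0.0006
grip_force: 0.0
10.725 [0.53848872 0.3532546  0.3214162 ] [ 7.07647460e-01  7.06565651e-01 -2.27814632e-04  3.40667721e-05]
```

View pics/wrist4.png

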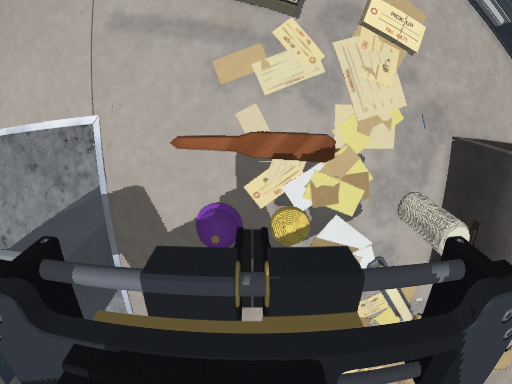

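The brush lies along world x, with its tip at (171,142), its blunt end at (336,148) and its middle at about (253,145). The patterned cylinder at (430,220) stands well off to the right.

Run:
```python
from h import *
a=pt('wrist4',171,142,.02,True);b=pt('wrist4',336,148,.025,True);print(a,b,(a+b)/2,np.linalg.norm(a-b))
print(pt('wrist4',295,132,.02,True),pt('wrist4',295,160,.02,True),'cyl',pt('wrist4',410,200,0,True),pt('wrist4',455,235,.1,True))
```

```text
[0.4295 0.3858 0.02  ] [0.6532 0.378  0.025 ] [0.54135 0.3819  0.0225 ] 0.22389178189473594
[0.5968 0.3977 0.02  ] [0.5979 0.3596 0.02  ] cyl [0.7968 0.2936 0.    ] [0.8248 0.2758 0.1   ]
```

The measured 224 x 38 mm matches the lint brush, whose middle is at (0.541,0.381). I'll descend so the tips are about 4–5 cm above it and hold.

```bash
python3 -m crank '[[2.8,0.3,3,0,0,0,1],[0,0,5,0,0,0,1],[0,0,5,0,0,0,1],[0,0,4.5,0,0,0,1],[0,0,0,0,0,0,1]]'
for i in 1 2 3 4; do python3 -m crank '[[0,0,0,0,0,0,1],[0,0,0,0,0,0,1],[0,0,0,0,0,0,1],[0,0,0,0,0,0,1],[0,0,0,0,0,0,1]]' | head -2; done
python3 - <<'E'
from h import *
snap('scene','scene5')
im=cv2.imread('pics/scene5.png'); cv2.imwrite('pics/s5.png',cv2.resize(im[100:320,120:380],None,fx=3,fy=2.7))
E
```

```text
time: 11.35
position: [0.5393, 0.3804, 0.1426]
tool_rot: [0.708, 0.707, -0.004, -0.002]
ft_force: [-1.1, -0.2, 0.3]
grip_width: 0.0002
grip_force: 0.0
time: 11.98
position: [0.5415, 0.3826, 0.1467]
time: 12.6
position: [0.5415, 0.3825, 0.1462]
time: 13.22
position: [0.5415, 0.3825, 0.1462]
time: 13.85
position: [0.5415, 0.3825, 0.1463]
```

View pics/s5.png

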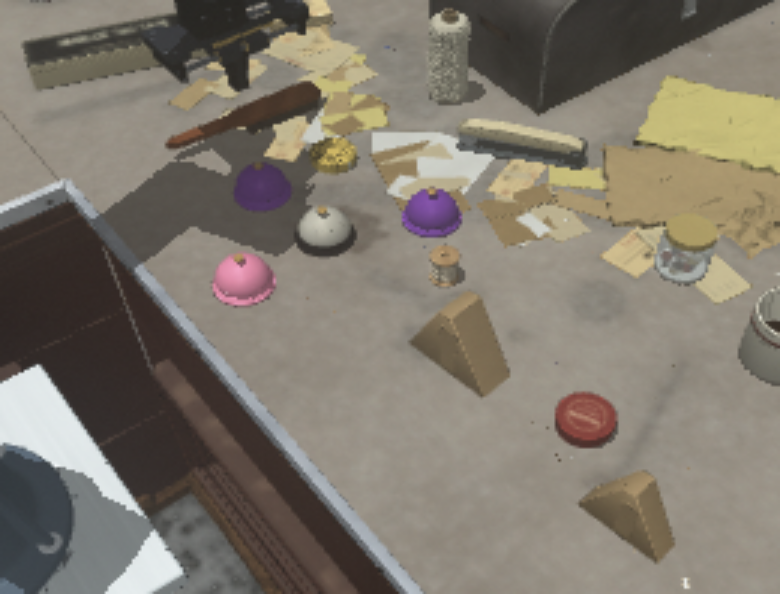

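The scene shows the fingertips at (237,85) above the brush. The bell (325,230), both forms and the bystanders are undisturbed, so I'm handing in.

```bash
python3 -c "
from rig import ticket
print(ticket.hand_in())"
```

```text
the job is handed in; nothing more can be done
None
```

I pressed the bell to its stop, pointed at the smaller form for two seconds, and finished pointing at the lint brush. I handed the job in at about 14 s with nothing visibly disturbed; no verdict came back.

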